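Set the pourer and leave the ring a quarter turn loose for the steriliser

TASK

This dispensing bottle goes into the steriliser next. First turn its pourer so that the beak points at the fin on the clamp; then screw the knurled ring below it clockwise all the way down until it bottoms out, and back it off a quarter turn. Finish holding the ring there, still gripped between the fingers, with the pourer still on its mark and the other things on the counter left where they are.

Things in the scene. Friction and masses are not known exactly. Their poses are not given: they have to be found in the camera images.
- stand: Fixed grey clamp stand holding an aluminium bottle upright. Origin: underside centre of its 150 x 120 x 12 mm base plate, on the bottle's axis; z up. Round clamp, 46 mm radius, top at 68 mm; bottle shoulder, 36 mm radius, to 84 mm height, sloping in to the neck (20 mm radius) at 105 mm. The mark is the fin on the clamp's +x side.
- fin (a point): The mark: a thin upright grey fin on top of the clamp, 6 mm wide, 38 to 58 mm from the bottle's axis. This point is the middle of its top edge, 82 mm above the counter.
- ring: Knurled steel ring nut on the neck, started on its thread: 50 mm diameter, 30 mm tall, gripped round its outside from above. Origin: underside centre, on the bottle's axis, 108 mm above the stand's origin when home, 0.8 mm higher per rad unscrewed. x points to a small bead on its top face (not protruding sideways). The bottle slopes away below: fingertips may reach level with the underside.
- ring_turn (a joint): Turn of the ring in rad: 0 = fully home (hard stop), growing as it is unscrewed (anticlockwise seen from above); clockwise lowers it, 5 mm a full turn. About 0.06 N m of friction; stays where left. Starts between about 1.9 and 3.3 rad. A quarter turn is 1.57 rad.
- pourer: White pourer standing out of the ring's top, on the bottle's axis. Its head is an upright flat key 30 mm long, 12 mm thick, 144 to 170 mm above the stand's origin, pinched across its thickness; below is a 14 mm radius stem. The ring's top is at 138 (home) to 141 mm, so fingertips must stay above that. Origin on the axis at 110 mm; x along the head to the beak, z up.
- beak (a point): Tip of the beak: a narrow snout 6 mm thick with a thin dark groove on top, at one end of the pourer's head, 23 mm from the bottle's axis (within the ring's radius) and 163 mm above the counter.
- pourer_turn (a joint): Turn of the pourer in rad about the upright axis, positive anticlockwise seen from above; 0 = beak exactly towards the fin. Starts between about 0.5 and 1.3 rad. About 0.08 N m of friction, stays where left; it does not turn with the ring.
- vial: Bystander: amber vial with white cap, 37 mm wide, 69 mm tall, standing beside the stand. Origin: centre of its underside.
- spare_cap: Bystander: loose white cap, 38 mm wide, 13 mm tall, lying beside the stand. Origin: centre of its underside.
- tall_vial: Bystander: open amber vial, 52 mm wide, 100 mm tall. Origin: centre of its underside.
- stock_jar: Bystander: big white jar, 120 mm wide, 170 mm tall. Origin: centre of its underside.
- ointment: Bystander: low white jar, 56 mm wide, 50 mm tall. Origin: centre of its underside.
- tray: Bystander: blue counting tray 170 x 120 x 30 mm. Origin: centre of its underside.
- spatula: Bystander: flat spatula lying on the counter beyond the stand, 190 mm long. Origin: near its middle, at counter height.

How it is judged (in metres and radians):
On the way, in this order (a step that is already met when the one before it is completed fails the run):
1. the pourer's beak points at the fin (value of joint pourer_turn between -0.17 and 0.17 rad), for 0.2 s.
2. the ring is fully down, the pourer still on its mark (all of step 1 and value of joint ring_turn below 0.1 rad), for 0.1 s.
3. the ring is backed off a quarter turn and gripped (all of step 1 and value of joint ring_turn between 1.29 and 1.85 rad and contact force between the fingers and ring above 4 N), for 0.2 s.
At the end, for the whole second after the job is handed in: The fingers grip the ring (over 4 N) at rest, 1.29 to 1.85 rad (a quarter turn, within 16 degrees) back from fully home, after it was fully home (within 0.1 rad), and the beak is within 0.17 rad (10 degrees) of the fin (all of step 3 and velocity of joint ring_turn between -0.1 and 0.1 rad/s); the arm keeps its last pose, push and grip.
It fails at once if a bystander is pushed more than 30 mm or knocked over (distance of any of vial, spare_cap, tall_vial, stock_jar, ointment, tray, spatula from where it was at the start of the episode above 0.03 m or angle between any of vial, spare_cap, tall_vial, stock_jar, ointment, tray's own z axis and vertical above 0.5 rad).
It also fails if it takes over 61 s, if anything falls off the work surface, if the arm or the gripper's body presses on something with over 40 N, if the wrist force passes 120 N, or if a joint passes its speed limit or range.

ROBOT

A 6-joint arm with a two-finger parallel gripper is mounted at the origin on the work surface. World frame = base frame: x ahead of the robot, y to its left, z up, the work surface at z = 0. Lengths are in mm, angles in degrees, forces in N, time in s.
With the tool pointing down it reaches from about 350 to 850 mm from the base axis. Payload 8.1 kg.
Tool frame: the origin (TCP) lies midway between the tips of the shut fingers; the grasp point (between the pads) lies 19 mm behind it; z points along the fingers, x is the direction in which the jaws open and shut, and the axes are right-handed (so a half turn about z gives the same grasp; the last joint's range is limited). The gripper opens to 85 mm and grips with 20 to 120 N. Pads are 22 mm wide; open, the fingers measure 114 mm over their backs; the gripper's body (76 mm by 85 mm) begins 54 mm behind the grasp point. The pads swing forward as they close: fully open they stand 13 mm farther back than shut.
Start: joints at [71.196, 7.471, 85.268, -0, 87.261, -4.893], TCP at [144.23, 582.411, 231.292] pointing down, gripper open.
Joint ranges: [-169.43, 169.43], [-51.17, 129.36], [1.28, 143.12], [-76.62, 256.62], [0, 156.53], [-152.29, 152.29]. Speed limits (degrees/s): [136.94, 136.94, 159.86, 180, 180, 180].

INTERFACE

Orientations are given as [roll, pitch, yaw] about the fixed x, y, z axes, in that order (R = Rz(yaw) Ry(pitch) Rx(roll)).
In Python, from bench import monitor, cams, r gives the robot as it stands.
- The arm moves only by the tool jog_arm, never from a script. Its arguments are lists of equal length, an entry for each row: "offset": the shift along the tool's x, y, z in mm, a list of three; "delta_rot": the turn, a rotation vector about the tool's x, y, z in degrees, a list of three; "jaw": the opening in per cent of the stroke, from 0 (shut) to 100 (fully open). In form: {"offset": [[x, y, z], ...], "delta_rot": [[rx, ry, rz], ...], "jaw": [jaw, ...]}. A call has 1 to 20 rows; each row shifts and turns the pose as measured when the row begins, along the tool's axes as they then stand; what a row does not reach is not made up. A row lasts 1/10 s, in which the tool goes at most 50 mm and 8.59 degrees, less where a joint would pass 70% of its speed; a pose out of reach is approached as far as the arm can. A call is refused whole if a number of a shift passes 50 or a number of a turn 8.59, either way. A call with a gripper value outside its range is refused whole. The fingers move at their own pace and stop on an object; "newtons" is the grip in N (left out, the last holds). Time passes only in rows, so rows that do not move let the fingers close. It gives the time, the measured TCP pose, the force and the opening at its end, in the units of the state.
- monitor.sense(): the state, without advancing time (a new reading comes with each control period).
- cams.snapshot(name): name is "scene" or "top"; returns (picture, depth): 480x640x3 uint8, red, green, blue; 480x640 float32, mm along the optical axis (not along the pixel's ray), 0 where there is no reading.
- cams.camera_model(name): a dict with "K" (3x3 intrinsics, pixels), "k1" (the pictures are not rectified: a ray, as slopes to the right and down, at radius r is drawn at 1 + k1 r^2 times it, then the intrinsics apply), "camera_from_world" (4x4, takes a point from world to camera coordinates). Camera axes: x right, y down, z forward; pixel columns grow to the right and rows downward; lengths in mm; the calibration is good to about 2 mm. A picture is of the moment at which its call begins. camera_model takes no time and is no camera call.
- r.hand_in(): hands the job in, once; it reports no verdict.
The state is a dict: "time": time; "joint_pos": joint angles; "qd": joint speeds; "joint_efforts": joint torques, N m; "tool_pos": TCP position; "tcp_rot": TCP orientation; "ft_force": force on the tool from outside, world axes, zero at the start; "wrist_torque": the same for the moment, N m; "finger_gap": finger opening in mm.
Only numpy, scipy, OpenCV 4.12 (cv2) and the standard library are available. Lean on these libraries where they do the work, as an engineer would, in place of code of your own. Each camera call takes 0.05 s, during which the arm holds its last target.

## Working session

There is one attempt and no reset: what is moved stays moved. The work goes in short steps, Python scripts to look and compute and a tool call to move; the robot and the scene stay as the last step left them, time stands still between calls to the robot, and variables do not carry over. Pictures are saved under pics/ and viewed, and the job is handed in when it is done.

Besides the shell and the picture viewer there is one more tool, called after "Emit:" as name(argument=value, ...), one argument or row to a line, values as JSON. jog_arm: Moves the arm, as the interface text tells. Its arguments: {"type":"object","properties":{"offset":{"type":"array","items":{"type":"array","items":{"type":"number"}}},"delta_rot":{"type":"array","items":{"type":"array","items":{"type":"number"}}},"jaw":{"type":"array","items":{"type":"number"}},"newtons":{"type":"number"}},"required":["offset","delta_rot","jaw"]}

```bash
ls; mkdir -p pics; python3 - <<'E'
from bench import monitor,cams,r
import cv2
print(monitor.sense())
for n in("scene","top"):
    p,d=cams.snapshot(n); cv2.imwrite(f"pics/{n}0.png",p[:,:,::-1]); 
    import numpy as np; np.save(f"{n}0.npy",d); print(cams.camera_model(n))
E
```

```text
pics
{'time': 0.0, 'joint_pos': array([ 7.11943680e+01,  7.51490823e+00,  8.53305242e+01, -1.27772262e-03,
        8.72621613e+01, -4.89006718e+00]), 'qd': array([ 0.02928812,  0.02810351, -0.05356941,  0.06907469, -0.03236801,
        0.04214004]), 'joint_efforts': array([ 2.70210250e-03, -5.69411445e+01, -5.00549948e+01,  1.50779401e-04,
        1.53220753e-02,  6.56990920e-06]), 'tool_pos': array([144.06871911, 581.86681171, 230.23459498]), 'tcp_rot': array([-1.79992100e+02,  1.07310819e-01,  7.60845048e+01]), 'ft_force': array([ 0.07999799,  0.89943774, -0.21193273]), 'wrist_torque': array([-0.00931468,  0.00574086,  0.018688  ]), 'finger_gap': 85.66919194141701}
{'K': array([[532.5984326 ,   0.        , 312.08836024],
       [  0.        , 532.5984326 , 238.46323948],
       [  0.        ,   0.        ,   1.        ]]), 'k1': -0.02571690140920388, 'camera_from_world': array([[-8.48306468e-01,  5.29475398e-01,  5.65147675e-03,
         4.81885980e+02],
       [ 4.35569066e-01,  7.03842638e-01, -5.61146265e-01,
        -1.53861602e+02],
       [-3.01090892e-01, -4.73562397e-01, -8.27697367e-01,
         1.48723849e+03],
       [ 0.00000000e+00,  0.00000000e+00,  0.00000000e+00,
         1.00000000e+00]])}
{'K': array([[605.84316836,   0.        , 314.09742651],
       [  0.        , 605.84316836, 243.61097509],
       [  0.        ,   0.        ,   1.        ]]), 'k1': -0.19202989112032767, 'camera_from_world': array([[ 1.57243667e-02, -9.99650531e-01,  2.12499657e-02,
        -4.58595556e+01],
       [-9.85655430e-01, -1.90688665e-02, -1.67689450e-01,
         5.64089310e+02],
       [ 1.68036061e-01, -1.83083337e-02, -9.85610819e-01,
         1.66846008e+03],
       [ 0.00000000e+00,  0.00000000e+00,  0.00000000e+00,
         1.00000000e+00]])}
```

View pics/scene0.png

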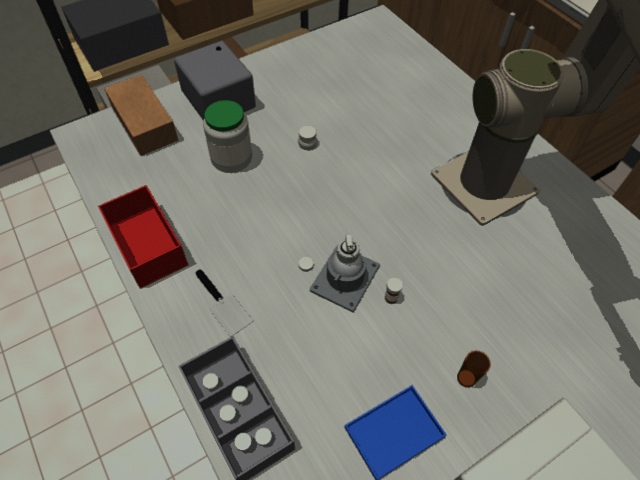

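View pics/top0.png

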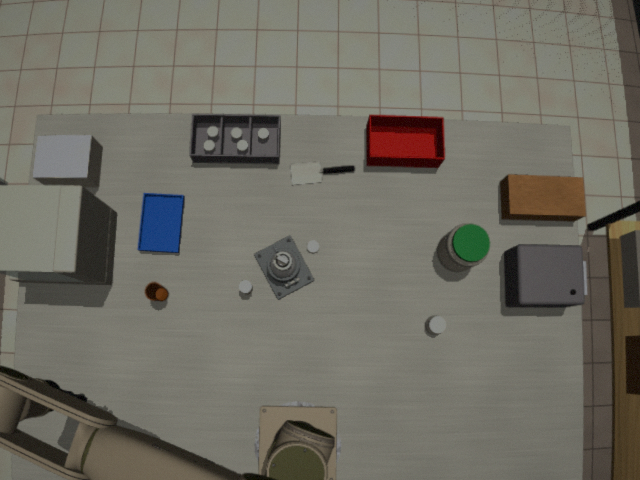

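The stand is at about (347,270) in scene and (284,267) in top. The vial (394,290), cap (306,264) and spatula sit around it. Next I'll enlarge both views.

```bash
cat > h.py <<'E'
import numpy as np,cv2
from bench import monitor,cams,r
def px(n,P):
    m=cams.camera_model(n);P=np.atleast_2d(P);T=m["camera_from_world"]
    c=P@T[:3,:3].T+T[:3,3]; s=c[:,:2]/c[:,2:]; s=s*(1+m["k1"]*(s**2).sum(1,keepdims=True))
    return s*[m["K"][0,0],m["K"][1,1]]+m["K"][:2,2]
def ray(n,u):
    m=cams.camera_model(n);u=np.array(u,float).reshape(1,1,2)
    s=cv2.undistortPoints(u,m["K"],np.array([m["k1"],0,0,0,0.]))[0,0]
    T=m["camera_from_world"];R=T[:3,:3]
    return -R.T@T[:3,3], R.T@np.array([s[0],s[1],1])
def onz(n,u,z):
    o,d=ray(n,u); return o+d*(z-o[2])/d[2]
def crop(n,p,c,w,h,k,f):
    x,y=int(c[0]-w/2),int(c[1]-h/2)
    cv2.imwrite(f,cv2.resize(p[y:y+h,x:x+w,::-1],None,fx=k,fy=k,interpolation=cv2.INTER_CUBIC)); print(f,"origin",x,y,"scale",k)
E
python3 - <<'E'
from h import *
a=cv2.imread("pics/scene0.png")[:,:,::-1];b=cv2.imread("pics/top0.png")[:,:,::-1]
crop("s",a,(347,270),80,90,8 if 0 else 6,"pics/s1.png")
crop("t",b,(284,267),70,70,8,"pics/t1.png")
print(onz("top",(283,262),165),onz("scene",(347,243),165))
E
```

```text
pics/s1.png origin 307 225 scale 6
pics/t1.png origin 249 232 scale 8
[494.38124603  47.00588638 165.        ] [509.17341239  49.26139946 165.        ]
```

View pics/s1.png

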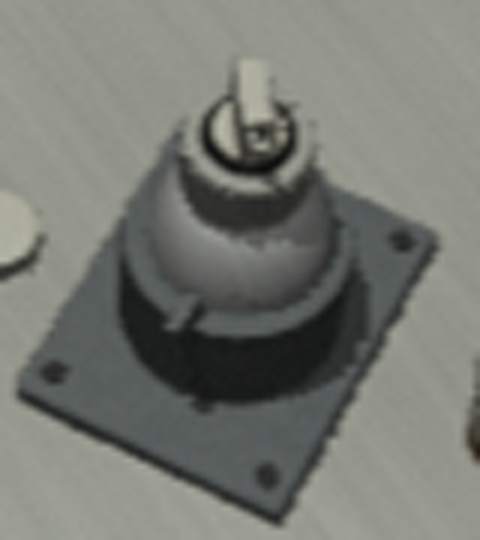

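View pics/t1.png

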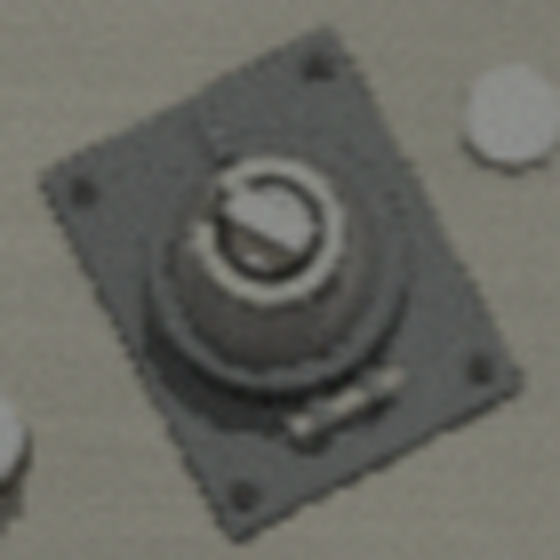

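```bash
python3 - <<'E'
from h import *
C=[onz("top",(249+x/8,232+y/8),12) for x,y in((325,25),(45,180),(240,540),(520,375))]
C=np.array(C);print(C.round(1)); c=C.mean(0);print("c",c)
for i in range(4):
    e=C[(i+1)%4]-C[i];print(np.hypot(*e[:2]),np.degrees(np.arctan2(e[1],e[0])))
S=np.array([onz("scene",(307+x/6,225+y/6),12) for x,y in((438,237),(18,385),(282,515))]);print(S.round(1),(S[0]+S[1])/2)
for q in(S[1]-S[2],S[0]-S[2]):print(np.hypot(*q[:2]),np.degrees(np.arctan2(q[1],q[0])))
f=onz("scene",(307+190/6,225+302/6),82);print("fin s",f,np.degrees(np.arctan2(*(f-c)[1::-1])),np.hypot(*(f-c)[:2]))
f=onz("top",(249+212/8,232+140/8),82);print("fin t",f,np.degrees(np.arctan2(*(f-c)[1::-1])),np.hypot(*(f-c)[:2]))
a=cv2.imread("pics/scene0.png")[:,:,::-1];b=cv2.imread("pics/top0.png")[:,:,::-1]
def st(p): 
    p=p.astype(float); return np.clip((p-p.min())/(p.max()-p.min())*255,0,255).astype(np.uint8)
crop("s",st(a[232:262,332:364]),(16,15),32,30,18,"pics/s2.png")
crop("t",st(b[245:275,268:300]),(16,15),32,30,18,"pics/t2.png")
d=np.load("top0.npy");print(d[250:272:1,274:296].astype(int))
E
```

```text
[[594.5  34.7  12. ]
 [535.8 134.4  12. ]
 [407.4  60.9  12. ]
 [468.4 -38.   12. ]]
c [501.52513743  48.0189178   12.        ]
115.73163842656304 120.51076133537791
147.97305405781592 -150.22060600756797
116.22122753780184 -58.31334557915508
145.58289549497394 29.95044846087866
[[410.5  66.   12. ]
 [595.   33.5  12. ]
 [537.6 137.1  12. ]] [502.71887955  49.75468118  12.        ]
118.40394934847791 -61.02736119785197
145.6095092752927 -150.81005303637056
fin s [540.29365212  69.98519051  82.        ] 29.535927007398836 44.55911655980987
fin t [540.41493408  71.33943264  82.        ] 30.94927806369996 45.34603285616138
pics/s2.png origin 0 0 scale 18
pics/t2.png origin 0 0 scale 18
[[1750 1680 1669 1685 1683 1691 1691 1690 1688 1689 1694 1693 1686 1692
  1694 1693 1699 1689 1751 1744 1746 1748]
 [1689 1694 1680 1680 1688 1689 1675 1619 1672 1626 1624 1676 1669 1673
  1687 1701 1696 1691 1684 1692 1754 1755]
 [1689 1687 1687 1673 1673 1604 1621 1622 1616 1624 1619 1624 1621 1621
  1669 1674 1688 1684 1685 1689 1697 1750]
 [1690 1693 1675 1615 1612 1615 1618 1620 1617 1614 1620 1621 1
[... 1422 characters left out ...]
660 1670]
 [1651 1609 1609 1614 1610 1606 1611 1616 1612 1615 1611 1611 1606 1612
  1612 1611 1611 1634 1651 1659 1658 1666]
 [1648 1646 1614 1615 1610 1613 1609 1615 1607 1605 1611 1618 1616 1608
  1614 1615 1636 1656 1653 1656 1663 1668]
 [1655 1648 1628 1615 1606 1609 1619 1610 1611 1610 1610 1611 1612 1610
  1614 1625 1648 1651 1651 1653 1661 1671]
 [1664 1651 1648 1650 1623 1616 1605 1613 1610 1612 1603 1607 1612 1611
  1635 1651 1654 1658 1659 1658 1665 1684]
 [1653 1654 1656 1659 1655 1646 1626 1609 1621 1616 1623 1634 1630 1641
  1651 1647 1657 1656 1661 1656 1662 1688]
 [1663    0 1652 1643 1646 1643 1646 1652 1648 1632 1649 1651 1648 1648
  1651 1654 1653 1662 1663 1668 1687 1679]]
```

View pics/s2.png

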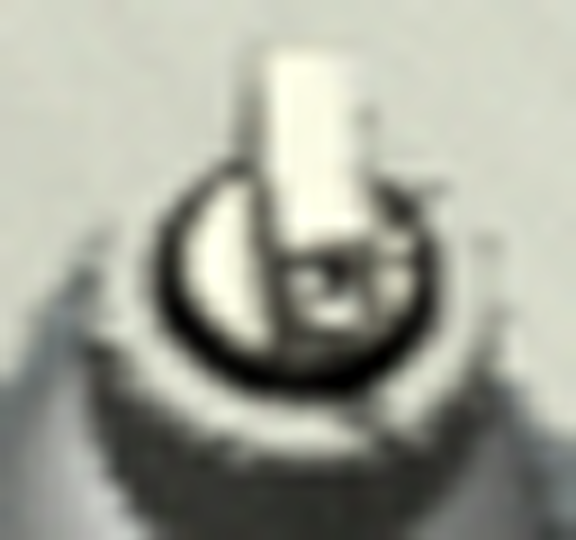

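View pics/t2.png

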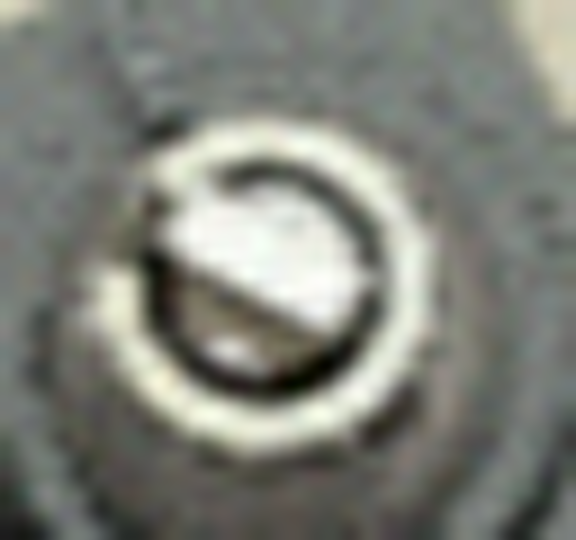

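```bash
cat >> h.py <<'E'
def cloud(n,d,box):
    x0,y0,x1,y1=box;m=cams.camera_model(n);T=m["camera_from_world"];P=[];U=[]
    for v in range(y0,y1):
        for u in range(x0,x1):
            if d[v,u]<=0: continue
            o,q=ray(n,(u,v)); P.append(o+q*d[v,u]);U.append((u,v))   # q has camera z=1
    return np.array(P),np.array(U)
def head(n,d,box,lo=154,hi=178):
    P,U=cloud(n,d,box);k=(P[:,2]>lo)&(P[:,2]<hi)&(np.hypot(P[:,0]-502,P[:,1]-49)<32);P=P[k]
    c=np.median(P,0);w,V=np.linalg.eigh(np.cov((P-c)[:,:2].T));v=V[:,1]
    t=(P-c)[:,:2]@v;s=(P-c)[:,:2]@V[:,0]
    print(n,len(P),c.round(1),"dir",np.degrees(np.arctan2(v[1],v[0])).round(1),"ext",t.min().round(1),t.max().round(1),"width",s.min().round(1),s.max().round(1))
    o=np.array([502,49])-c[:2];print(" axis at t=",(o@v).round(1))
    return P
E
python3 - <<'E'
from h import *
P=head("top",np.load("top0.npy"),(268,245,300,275))
P2=head("scene",np.load("scene0.npy"),(330,230,366,265))
# handmade: top view head right-edge line at z=170
a=onz("top",(268+165/18,245+255/18),170);b=onz("top",(268+330/18,245+335/18),170)
print("edge top",a,b,np.degrees(np.arctan2(*(a-b)[1::-1])))
a=onz("scene",(332+270/18,232+55/18),170);b=onz("scene",(332+280/18,232+240/18),170)
print("edge scene L",a,b,np.degrees(np.arctan2(*(b-a)[1::-1])))
a=onz("scene",(332+358/18,232+60/18),170);b=onz("scene",(332+365/18,232+235/18),170)
print("edge scene R",a,b,np.degrees(np.arctan2(*(b-a)[1::-1])))
E
```

```text
top 67 [502.2  49.7 167.8] dir 60.3 ext -16.7 23.2 width -6.8 5.2
 axis at t= -0.7
scene 92 [504.4  52.  168.6] dir 62.7 ext -22.3 18.0 width -6.5 5.7
 axis at t= -3.7
edge top [500.87582105  62.28466067 170.        ] [489.60706295  38.03018914 170.        ] 65.08016524053834
edge scene L [499.43774082  34.33547242 170.        ] [513.69786601  57.58337682 170.        ] 58.47529680197054
edge scene R [490.64104517  40.65621802 170.        ] [504.49862899  62.42227072 170.        ] 57.516706982889055
```

Beak azimuth is about 60° and the fin is at about 30°, so pourer_turn is about +0.53 rad. The axis is near (502,49), and both views agree. Moving above it.

Emit:
jog_arm(
  offset=[
    [-31,34,0],
    [-31,34,0],
    [-31,34,0],
    [-31,34,0],
    [-31,34,0],
    [-31,34,0],
    [-31,34,0],
    [-31,34,0],
    [-31,34,0],
    [-31,34,0],
    [-31,34,0],
    [-31,34,0],
    [-31,34,0],
  ],
  delta_rot=[
    [0,0,0],
    [0,0,0],
    [0,0,0],
    [0,0,0],
    [0,0,0],
    [0,0,0],
    [0,0,0],
    [0,0,0],
    [0,0,0],
    [0,0,0],
    [0,0,0],
    [0,0,0],
    [0,0,0],
  ],
  jaw=[100,100,100,100,100,100,100,100,100,100,100,100,100],
)

```text
time: 1.4
tool_pos: [482.5, 68.2, 224.9]
tcp_rot: [-179.8, 0.5, 76.7]
ft_force: [0.1, 0.6, 0.0]
finger_gap: 85.5
```

Emit:
jog_arm(
  offset=[
    [0,0,0],
    [0,0,0],
    [0,0,0],
    [0,0,0],
    [0,0,0],
    [0,0,0],
    [0,0,0],
    [0,0,0],
    [0,0,0],
    [0,0,0],
  ],
  delta_rot=[
    [0,0,-8.2],
    [0,0,-8.2],
    [0,0,-8.2],
    [0,0,-8.2],
    [0,0,-8.2],
    [0,0,-8.2],
    [0,0,-8.2],
    [0,0,-8.2],
    [0,0,-8.2],
    [0,0,0],
  ],
  jaw=[100,100,100,100,100,100,100,100,100,100],
)

```text
time: 2.4
tool_pos: [482.3, 60.1, 219.5]
tcp_rot: [-179.2, -0.5, 152.8]
ft_force: [-0.3, 0.4, 0.2]
finger_gap: 85.3
```

```bash
cat >> h.py <<'E'
from scipy.spatial.transform import Rotation as Rn
def toolgo(target,yaw=None):
    s=monitor.sense();R=Rn.from_euler("xyz",s["tcp_rot"],degrees=True)
    print("t",s["time"],"tcp",s["tool_pos"].round(1),s["tcp_rot"].round(2),"gap",s["finger_gap"].round(1),"F",s["ft_force"].round(1),"M",s["wrist_torque"].round(2),"j6",s["joint_pos"][5].round(1))
    print("tool shift",R.inv().apply(np.array(target)-s["tool_pos"]).round(1))
    if yaw is not None: print("rotvec",np.degrees((R.inv()*Rn.from_euler("xyz",[180,0,yaw],degrees=True)).as_rotvec()).round(1))
E
python3 -c "
from h import *
toolgo([502,49,190],150)"
```

```text
Traceback (most recent call last):
  File "h.py", line 34, in toolgo
    print("t",s["time"],"tcp",s["tool_pos"].round(1),s["tcp_rot"].round(2),"gap",s["finger_gap"].round(1),"F",s["ft_force"].round(1),"M",s["wrist_torque"].round(2),"j6",s["joint_pos"][5].round(1))
                                                                                 ^^^^^^^^^^^^^^^^^^^^^
AttributeError: 'float' object has no attribute 'round'
```

```bash
sed -i 's/s\["finger_gap"\].round(1)/round(float(s["finger_gap"]),1)/' h.py
python3 -c "
from h import *
toolgo([502,49,190],150)"
```

```text
t 2.4 tcp [482.3  60.1 219.5] [-179.15   -0.53  152.79] gap 85.3 F [-0.3  0.4  0.2] M [ 0.02 -0.01 -0.06] j6 -151.3
tool shift [-22.9  -0.4  29.3]
rotvec [-0.9 -0.5  2.8]
```

Emit:
jog_arm(
  offset=[
    [-8,0,7],
    [-8,0,7],
    [-6,0,7],
    [0,0,0],
  ],
  delta_rot=[
    [-0.5,-0.3,3],
    [-0.3,-0.2,0],
    [0,0,0],
    [0,0,0],
  ],
  jaw=[100,100,100,100],
)

```text
time: 2.8
tool_pos: [501.6, 48.7, 196.4]
tcp_rot: [-179.9, -0.1, 149.1]
ft_force: [-0.4, -1.2, -0.6]
finger_gap: 85.6
```

```bash
python3 -c "
from h import *
toolgo([502,49,148],150)
p,d=cams.snapshot('top');crop('t',p,(284,262),60,60,10,'pics/t3.png')
p,d=cams.snapshot('scene');crop('t',p,(347,235),80,80,7,'pics/s3.png')
print(px('top',[502,49,170]),px('scene',[502,49,170]))"
```

```text
t 2.8 tcp [501.6  48.7 196.4] [-1.7992e+02 -6.0000e-02  1.4911e+02] gap 85.6 F [-0.4 -1.2 -0.6] M [ 0.04 -0.    0.01] j6 -149.4
tool shift [-0.2  0.5 48.4]
rotvec [-0.1 -0.1 -0.9]
pics/t3.png origin 254 232 scale 10
pics/s3.png origin 307 195 scale 7
[[282.2513365 258.8387367]] [[349.76919962 240.22935892]]
```

View pics/s3.png

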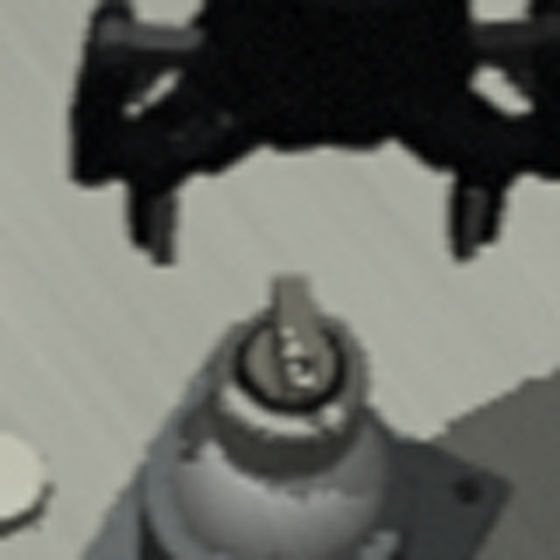

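The open fingers straddle the head, with tips at about (150,260) and (470,250). The grooved beak faces the scene camera at (300,345), which confirms its direction. Descending.

Emit:
jog_arm(
  offset=[
    [0,0,12],
    [0,0,12],
    [0,0,12],
    [0,0,6],
    [0,0,0],
  ],
  delta_rot=[
    [0,0,0],
    [0,0,0],
    [0,0,0],
    [0,0,0],
    [0,0,0],
  ],
  jaw=[100,100,100,60,50],
)

```text
time: 3.4
tool_pos: [501.0, 49.6, 151.6]
tcp_rot: [-179.9, -0.0, 149.2]
ft_force: [-0.2, 0.0, 0.7]
finger_gap: 59.5
```

```bash
python3 -c "
from h import *
toolgo([502,49,148],150)"
```

```text
t 3.4 tcp [501.   49.6 151.6] [-1.7994e+02 -5.0000e-02  1.4917e+02] gap 59.5 F [-0.2  0.   0.7] M [ 0.01 -0.03  0.  ] j6 -149.3
tool shift [-1.1  0.   3.6]
rotvec [-0.1 -0.  -0.8]
```

Emit:
jog_arm(
  offset=[
    [-1,0,2.5],
    [0,0,0],
    [0,0,0],
    [0,0,0],
    [0,0,0],
    [0,0,0],
    [0,0,0],
    [0,0,0],
  ],
  delta_rot=[
    [0,0,0],
    [0,0,0],
    [0,0,0],
    [0,0,0],
    [0,0,0],
    [0,0,0],
    [0,0,0],
    [0,0,0],
  ],
  jaw=[30,20,8,5,0,0,0,0],
  newtons=25,
)

```text
time: 4.2
tool_pos: [503.1, 48.2, 149.3]
tcp_rot: [-180.0, 0.1, 149.2]
ft_force: [1.4, -1.6, -3.5]
finger_gap: 11.4
```

```bash
python3 -c "
from h import *
toolgo([502,49,148],150)"
```

```text
t 4.2 tcp [503.1  48.2 149.3] [-1.7995e+02  1.1000e-01  1.4916e+02] gap 11.4 F [ 1.4 -1.6 -3.5] M [-0.07 -0.15  0.08] j6 -149.4
tool shift [1.3 0.1 1.3]
rotvec [-0.1  0.1 -0.8]
```

Emit:
jog_arm(
  offset=[
    [0,0,0],
    [0,0,0],
    [0,0,0],
    [0,0,0],
    [0,0,0],
    [0,0,0],
    [0,0,0],
  ],
  delta_rot=[
    [0,0,5],
    [0,0,5],
    [0,0,5],
    [0,0,5],
    [0,0,5],
    [0,0,4],
    [0,0,0],
  ],
  jaw=[0,0,0,0,0,0,0],
)

```text
time: 4.9
tool_pos: [502.9, 48.6, 149.3]
tcp_rot: [180.0, 0.1, 119.0]
ft_force: [1.0, -1.1, -3.4]
finger_gap: 11.5
```

```bash
python3 -c "
from h import *
toolgo([503,48.5,148],120)"
```

```text
t 4.9 tcp [502.9  48.6 149.3] [1.7999e+02 9.0000e-02 1.1904e+02] gap 11.5 F [ 1.  -1.1 -3.4] M [-0.02 -0.25 -0.06] j6 -119.3
tool shift [-0.1  0.1  1.3]
rotvec [ 0.   0.1 -1. ]
```

Emit:
jog_arm(
  offset=[
    [0,0,0],
    [0,0,0],
    [0,0,0],
    [0,0,0],
    [0,0,0],
    [0,0,0],
    [0,0,-15],
    [0,0,-30],
    [0,0,-30],
    [0,0,-10],
    [0,0,0],
    [0,0,0],
    [0,0,0],
  ],
  delta_rot=[
    [0,0,-1],
    [0,0,0],
    [0,0,0],
    [0,0,0],
    [0,0,0],
    [0,0,0],
    [0,0,0],
    [0,0,0],
    [0,0,-7],
    [0,0,-7],
    [0,0,-7],
    [0,0,-7],
    [0,0,0],
  ],
  jaw=[0,0,100,100,100,100,100,100,100,100,100,100,100],
)

```text
time: 6.2
tool_pos: [503.8, 49.3, 247.5]
tcp_rot: [179.8, 0.4, 149.6]
ft_force: [0.2, -0.4, -0.0]
finger_gap: 85.4
```

```bash
python3 -c "
from h import *
toolgo([503,48.5,148],149)
p,d=cams.snapshot('top');crop('t',p,(284,262),40,40,14,'pics/t4.png');np.save('top4.npy',d);cv2.imwrite('pics/top4.png',p[:,:,::-1])
p,d=cams.snapshot('scene');crop('t',p,(347,250),50,60,10,'pics/s4.png');np.save('scene4.npy',d)
head('scene',d,(330,230,366,265))
head('top',np.load('top4.npy'),(268,245,300,275))
"
```

```text
t 6.2 tcp [503.8  49.3 247.5] [179.81   0.39 149.58] gap 85.4 F [ 0.2 -0.4 -0. ] M [ 0.02  0.   -0.01] j6 -149.8
tool shift [ 1.  -1.4 99.5]
rotvec [0.2 0.4 0.6]
pics/t4.png origin 264 242 scale 14
pics/s4.png origin 322 220 scale 10
scene 101 [504.1  50.5 168. ] dir -150.3 ext -20.6 19.9 width -4.7 8.0
 axis at t= 2.6
top 20 [491.4  43.  167.3] dir 111.4 ext -6.3 6.0 width -4.6 3.9
 axis at t= 1.8
```

View pics/s4.png

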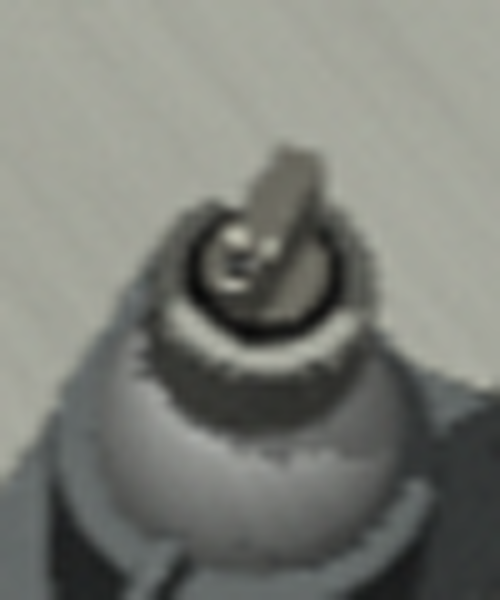

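View pics/t4.png

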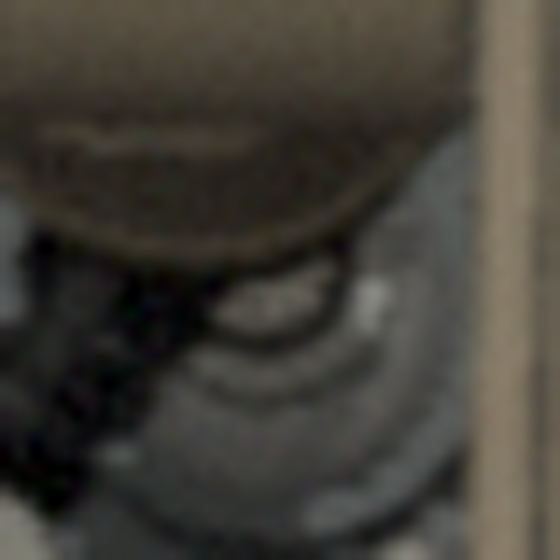

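The beak, at (235,255) in the crop, points along 29.7° towards the fin at (160,560), so it is on its mark. Descending to the ring.

Emit:
jog_arm(
  offset=[
    [1,-1.4,25],
    [0,0,25],
    [0,0,25],
    [0,0,20],
    [0,0,15],
    [0,0,8],
    [0,0,3],
    [0,0,0],
    [0,0,0],
  ],
  delta_rot=[
    [0.2,0.4,0],
    [0,0,0],
    [0,0,0],
    [0,0,0],
    [0,0,0],
    [0,0,0],
    [0,0,0],
    [0,0,0],
    [0,0,0],
  ],
  jaw=[100,100,100,100,100,100,100,100,100],
)

```text
time: 7.2
tool_pos: [502.9, 48.6, 124.6]
tcp_rot: [180.0, 0.0, 147.8]
ft_force: [-0.3, -0.4, -0.4]
finger_gap: 85.2
```

```bash
python3 -c "
from h import *
toolgo([503,48.5,110],149)"
```

```text
t 7.2 tcp [502.9  48.6 124.6] [1.7997e+02 5.0000e-02 1.4780e+02] gap 85.2 F [-0.3 -0.4 -0.4] M [ 0.07 -0.02  0.02] j6 -148.1
tool shift [-0.1 -0.  14.6]
rotvec [ 0.   0.  -1.2]
```

Emit:
jog_arm(
  offset=[
    [0,0,7],
    [0,0,6],
    [0,0,0],
    [0,0,0],
    [0,0,0],
    [0,0,0],
    [0,0,0],
    [0,0,0],
    [0,0,0],
  ],
  delta_rot=[
    [0,0,0],
    [0,0,0],
    [0,0,0],
    [0,0,0],
    [0,0,0],
    [0,0,0],
    [0,0,0],
    [0,0,0],
    [0,0,0],
  ],
  jaw=[100,100,75,65,60,40,40,40,40],
  newtons=30,
)

```text
time: 8.1
tool_pos: [503.9, 49.0, 113.2]
tcp_rot: [179.9, 0.2, 147.8]
ft_force: [-0.8, 0.4, 0.6]
finger_gap: 48.8
```

```bash
python3 -c "
from h import *
toolgo([503,48.5,110],149)"
```

```text
t 8.1 tcp [503.9  49.  113.2] [1.7987e+02 1.5000e-01 1.4777e+02] gap 48.8 F [-0.8  0.4  0.6] M [0.05 0.15 0.01] j6 -148.1
tool shift [ 0.5 -0.9  3.2]
rotvec [ 0.1  0.2 -1.2]
```

The ring is gripped at 48.8 mm, but slightly high. I'll regrip about 4 mm lower and centred.

Emit:
jog_arm(
  offset=[
    [0,0,0],
    [0,0,0],
    [0.4,-0.9,4],
    [0,0,1],
    [0,0,0],
    [0,0,0],
    [0,0,0],
    [0,0,0],
  ],
  delta_rot=[
    [0,0,0],
    [0,0,0],
    [0.1,0.2,0],
    [0,0,0],
    [0,0,0],
    [0,0,0],
    [0,0,0],
    [0,0,0],
  ],
  jaw=[75,75,75,75,40,40,40,40],
  newtons=30,
)

```text
time: 8.9
tool_pos: [503.4, 48.3, 108.3]
tcp_rot: [180.0, -0.0, 147.8]
ft_force: [-0.2, -0.7, 1.3]
finger_gap: 49.2
```

```bash
python3 -c "
from h import *
toolgo([503,48.5,109],149)"
```

```text
t 8.9 tcp [503.4  48.3 108.3] [ 1.7995e+02 -3.0000e-02  1.4777e+02] gap 49.2 F [-0.2 -0.7  1.3] M [-0.    0.1  -0.01] j6 -148.1
tool shift [ 0.4 -0.1 -0.7]
rotvec [ 0.  -0.  -1.2]
```

Emit:
jog_arm(
  offset=[
    [0,0,0.1],
    [0,0,0.1],
    [0,0,0.1],
    [0,0,0.1],
    [0,0,0.1],
    [0,0,0.1],
    [0,0,0.1],
    [0,0,0.1],
    [0,0,0.1],
    [0,0,0.1],
    [0,0,0.1],
    [0,0,0],
  ],
  delta_rot=[
    [0,0,7],
    [0,0,7],
    [0,0,7],
    [0,0,7],
    [0,0,7],
    [0,0,7],
    [0,0,7],
    [0,0,7],
    [0,0,7],
    [0,0,7],
    [0,0,7],
    [0,0,0],
  ],
  jaw=[40,40,40,40,40,40,40,40,40,40,40,40],
)

```text
time: 10.1
tool_pos: [503.2, 49.0, 107.2]
tcp_rot: [-180.0, -0.1, 67.7]
ft_force: [-0.8, 0.0, 1.5]
finger_gap: 49.5
```

```bash
python3 -c "
from h import *
toolgo([503,48.5,108],149)
p,d=cams.snapshot('scene');crop('t',p,(347,240),60,60,10,'pics/s5.png')
"
```

```text
t 10.1 tcp [503.2  49.  107.2] [-1.7996e+02 -8.0000e-02  6.7730e+01] gap 49.5 F [-0.8  0.   1.5] M [-0.01  0.14 -0.  ] j6 -68.1
tool shift [-0.5 -0.  -0.8]
rotvec [  0.   -0.1 -81.3]
pics/s5.png origin 317 210 scale 10
```

View pics/s5.png

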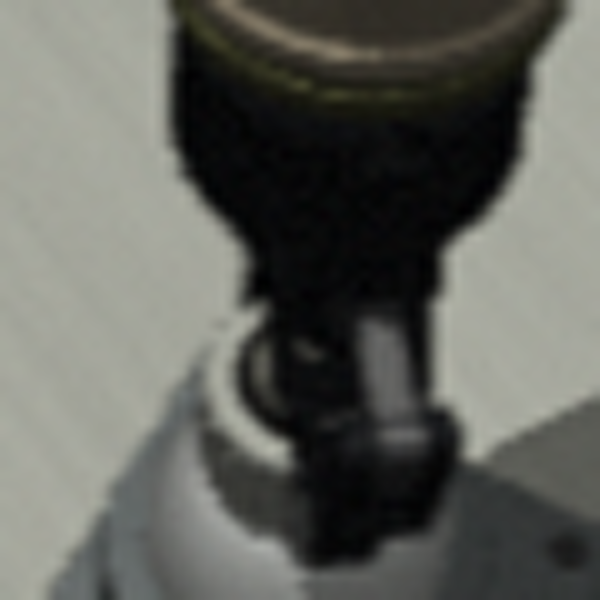

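The finger at (380,480) is on the ring and the beak side is clear. Continuing in smaller steps, watching for the stop in yaw and moment.

Emit:
jog_arm(
  offset=[
    [0,0,0.1],
    [0,0,0.1],
    [0,0,0.1],
    [0,0,0.1],
    [0,0,0.1],
    [0,0,0.1],
  ],
  delta_rot=[
    [0,0,5],
    [0,0,5],
    [0,0,5],
    [0,0,5],
    [0,0,5],
    [0,0,5],
  ],
  jaw=[40,40,40,40,40,40],
)

```text
time: 10.75
tool_pos: [503.4, 49.2, 106.8]
tcp_rot: [-179.9, -0.1, 38.4]
ft_force: [0.3, 0.7, 0.6]
finger_gap: 49.1
```

```bash
python3 -c "
from h import *
toolgo([503,48.5,107],30)"
```

```text
t 10.75 tcp [503.4  49.2 106.8] [-1.7994e+02 -8.0000e-02  3.8410e+01] gap 49.1 F [0.3 0.7 0.6] M [0.06 0.09 0.04] j6 -38.7
tool shift [-0.7  0.3 -0.2]
rotvec [-0.1 -0.1  8.4]
```

Emit:
jog_arm(
  offset=[
    [0,0,0.1],
    [0,0,0.1],
    [0,0,0.1],
    [0,0,0.1],
    [0,0,0],
  ],
  delta_rot=[
    [0,0,5],
    [0,0,5],
    [0,0,5],
    [0,0,5],
    [0,0,0],
  ],
  jaw=[40,40,40,40,40],
)

```text
time: 11.25
tool_pos: [503.6, 49.3, 106.5]
tcp_rot: [-179.9, -0.1, 18.7]
ft_force: [-1.6, 0.4, 0.5]
finger_gap: 49.1
```

```bash
python3 -c "
from h import *
toolgo([503,48.5,107],30)"
```

```text
t 11.25 tcp [503.6  49.3 106.5] [-1.7992e+02 -7.0000e-02  1.8680e+01] gap 49.1 F [-1.6  0.4  0.5] M [-0.03  0.24 -0.09] j6 -19.0
tool shift [-0.8  0.5 -0.5]
rotvec [ -0.1  -0.1 -11.3]
```

Emit:
jog_arm(
  offset=[
    [0,0,0.1],
    [0,0,0],
    [0,0,0.1],
    [0,0,0],
  ],
  delta_rot=[
    [0,0,4],
    [0,0,4],
    [0,0,4],
    [0,0,4],
  ],
  jaw=[40,40,40,40],
)

```text
time: 11.65
tool_pos: [503.7, 49.3, 106.4]
tcp_rot: [-179.9, -0.1, 3.5]
ft_force: [0.0, 0.7, 0.4]
finger_gap: 49.0
```

```bash
python3 -c "
from h import *
toolgo([503,48.5,106],0)"
```

```text
t 11.65 tcp [503.7  49.3 106.4] [-1.7991e+02 -7.0000e-02  3.4900e+00] gap 49.0 F [0.  0.7 0.4] M [0.06 0.08 0.02] j6 -3.8
tool shift [-0.8  0.8  0.4]
rotvec [-0.1 -0.1  3.5]
```

Emit:
jog_arm(
  offset=[
    [0,0,0.1],
    [0,0,0],
    [0,0,0.1],
    [0,0,0],
  ],
  delta_rot=[
    [0,0,4],
    [0,0,4],
    [0,0,4],
    [0,0,4],
  ],
  jaw=[40,40,40,40],
)

```text
time: 12.05
tool_pos: [503.8, 49.3, 106.1]
tcp_rot: [-179.9, -0.1, -11.8]
ft_force: [-0.1, -0.1, -0.2]
finger_gap: 49.4
```

```bash
python3 -c "
from h import *
toolgo([503,48.5,106],0)"
```

```text
t 12.05 tcp [503.8  49.3 106.1] [-1.7989e+02 -6.0000e-02 -1.1840e+01] gap 49.4 F [-0.1 -0.1 -0.2] M [0.06 0.1  0.07] j6 11.5
tool shift [-0.7  0.9  0.1]
rotvec [ -0.1  -0.1 -11.8]
```

Emit:
jog_arm(
  offset=[
    [0,0,0.1],
    [0,0,0],
    [0,0,0.1],
    [0,0,0],
  ],
  delta_rot=[
    [0,0,4],
    [0,0,4],
    [0,0,4],
    [0,0,4],
  ],
  jaw=[40,40,40,40],
)

```text
time: 12.45
tool_pos: [504.0, 49.4, 106.0]
tcp_rot: [-179.9, -0.1, -26.9]
ft_force: [-2.9, -3.2, 0.7]
finger_gap: 49.3
```

```bash
python3 -c "
from h import *
toolgo([503,48.5,106],0)"
```

```text
t 12.45 tcp [504.   49.4 106. ] [-1.7992e+02 -9.0000e-02 -2.6880e+01] gap 49.3 F [-2.9 -3.2  0.7] M [-0.56  0.31  1.18] j6 26.6
tool shift [-0.5  1.2  0. ]
rotvec [ -0.1  -0.1 -26.9]
```

The moment jumped to 1.18 N m after 174.7° (3.05 rad, within the given range), so the stop has been reached. I'll press a little more to confirm.

Emit:
jog_arm(
  offset=[
    [0,0,0],
    [0,0,0],
  ],
  delta_rot=[
    [0,0,3],
    [0,0,0],
  ],
  jaw=[40,40],
)

```text
time: 12.65
tool_pos: [504.2, 49.6, 106.0]
tcp_rot: [-179.9, -0.1, -29.3]
ft_force: [-0.6, 1.4, 1.2]
finger_gap: 49.5
```

```bash
python3 -c "
from h import *
toolgo([503,48.5,106],0)"
```

```text
t 12.65 tcp [504.2  49.6 106. ] [-1.7992e+02 -1.2000e-01 -2.9320e+01] gap 49.5 F [-0.6  1.4  1.2] M [0.03 0.14 0.99] j6 29.1
tool shift [-0.5  1.6  0. ]
rotvec [ -0.   -0.1 -29.3]
```

The moment held at about 1 N m under a further 2.4°, so the ring is bottomed and the pads are slipping slightly. Backing off about 91°.

Emit:
jog_arm(
  offset=[
    [0,0,0],
    [0,0.3,-0.1],
    [0,0.3,-0.1],
    [0,0,-0.1],
    [0,0,-0.1],
    [0,0,-0.1],
    [0,0,-0.1],
    [0,0,-0.1],
    [0,0,-0.1],
    [0,0,-0.1],
    [0,0,-0.1],
    [0,0,-0.1],
    [0,0,-0.1],
    [0,0,0],
    [0,0,0],
  ],
  delta_rot=[
    [0,0,-7],
    [0,0,-7],
    [0,0,-7],
    [0,0,-7],
    [0,0,-7],
    [0,0,-7],
    [0,0,-7],
    [0,0,-7],
    [0,0,-7],
    [0,0,-7],
    [0,0,-7],
    [0,0,-7],
    [0,0,-3],
    [0,0,0],
    [0,0,0],
  ],
  jaw=[40,40,40,40,40,40,40,40,40,40,40,40,40,40,40],
)

```text
time: 14.15
tool_pos: [502.8, 49.2, 107.3]
tcp_rot: [-179.9, -0.1, 65.3]
ft_force: [-1.8, -0.5, 1.1]
finger_gap: 49.4
```

```bash
python3 -c "
from h import *
toolgo([503,48.5,107.2],61)
p,d=cams.snapshot('scene');crop('t',p,(347,245),60,70,8,'pics/s6.png')
cv2.imwrite('pics/scene6.png',p[:,:,::-1])"
```

```text
t 14.15 tcp [502.8  49.2 107.3] [-1.7991e+02 -1.3000e-01  6.5310e+01] gap 49.4 F [-1.8 -0.5  1.1] M [ 0.1   0.1  -0.06] j6 -65.7
tool shift [-0.5  0.5  0.1]
rotvec [-0.1 -0.1  4.3]
pics/s6.png origin 317 210 scale 8
```

View pics/s6.png

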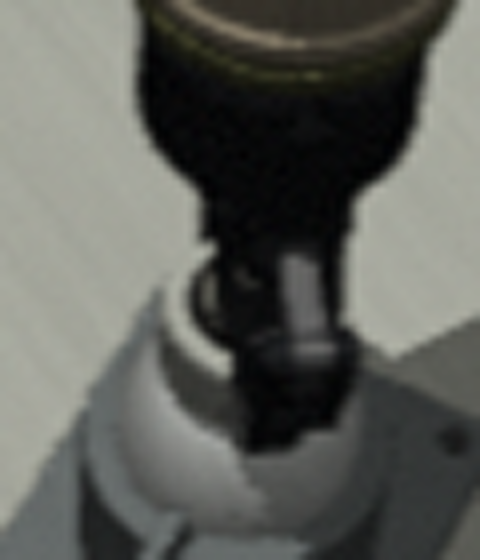

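Emit:
jog_arm(
  offset=[
    [0,0,0],
    [0,0,0],
    [0,0,0],
    [0,0,0],
  ],
  delta_rot=[
    [0,0,2],
    [0,0,0],
    [0,0,0],
    [0,0,0],
  ],
  jaw=[40,40,40,40],
)

```text
time: 14.6
tool_pos: [502.8, 49.2, 107.3]
tcp_rot: [-179.9, -0.1, 63.3]
ft_force: [-0.3, 0.6, -0.1]
finger_gap: 49.2
```

```bash
python3 -c "
from h import *
toolgo([503,48.5,107.2],62)
p,d=cams.snapshot('scene')
print(monitor.sense()['qd'].round(2))
b=cv2.imread('pics/scene0.png')[:,:,::-1]
for nm,(x,y,w,h) in dict(cap=(296,255,20,18),vial=(380,272,28,36),spat=(190,262,70,80),tray=(335,380,120,100),tall=(450,340,48,55),oint=(290,118,34,40),jar=(195,95,65,80)).items():
  print(nm,np.abs(p[y:y+h,x:x+w].astype(int)-b[y:y+h,x:x+w]).mean().round(1))
print(px('scene',[503+23*np.cos(np.radians(30)),48.5+23*np.sin(np.radians(30)),163]),px('scene',[503,48.5,170]))
crop('t',p,(347,243),30,34,16,'pics/s7.png');cv2.imwrite('pics/scene7.png',p[:,:,::-1])"
```

```text
t 14.6 tcp [502.8  49.2 107.3] [-1.799e+02 -1.300e-01  6.332e+01] gap 49.2 F [-0.3  0.6 -0.1] M [ 0.12  0.1  -0.08] j6 -63.7
tool shift [-0.6  0.5  0.1]
rotvec [-0.1 -0.1  1.3]
[-0.06 -0.03 -0.03 -0.06  0.1   0.13]
cap 16.8
vial 32.1
spat 16.5
tray 14.2
tall 13.1
oint 22.0
jar 10.3
[[344.4940364  249.72583677]] [[349.2657011  240.26746589]]
pics/s7.png origin 332 226 scale 16
```

View pics/s7.png

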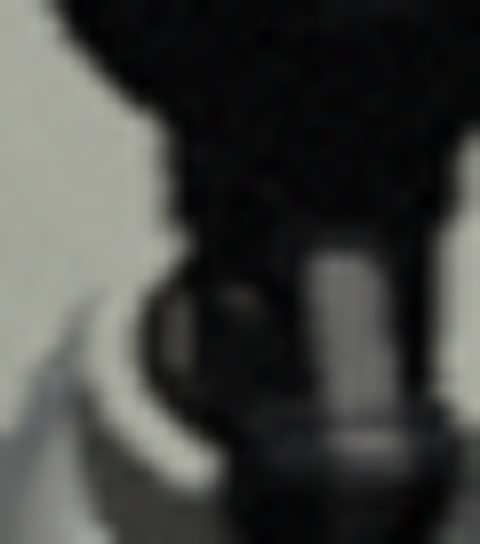

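View pics/scene7.png

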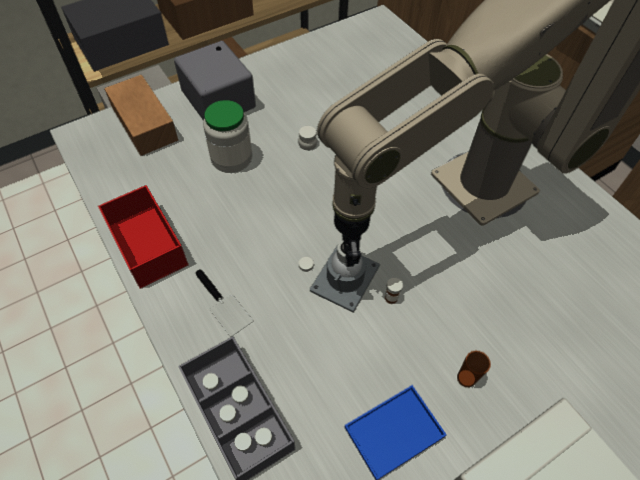

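```bash
python3 -c "
import cv2,numpy as np
p=cv2.imread('pics/scene7.png')[228:262,332:362].astype(float)
cv2.imwrite('pics/s8.png',cv2.resize(np.clip(255*(p/130)**.5,0,255).astype(np.uint8),None,fx=16,fy=16,interpolation=cv2.INTER_CUBIC))"
```

```text
(no output)
```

View pics/s8.png

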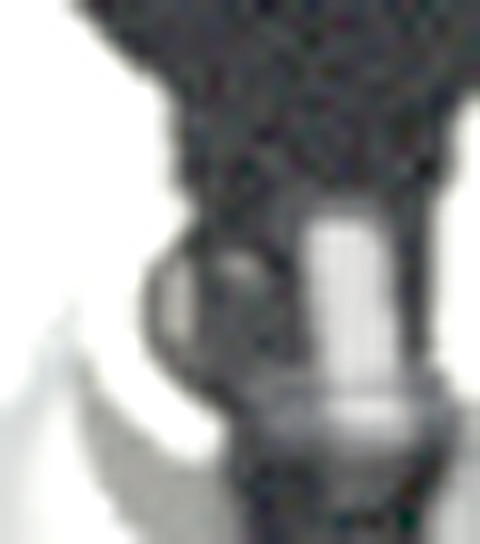

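The pourer's visible edge, at about (347,245) in full-frame pixels, is where it was after its alignment. The bystanders are in their original places.

```bash
python3 -c "
from h import *
r.hand_in()
toolgo([503,48.5,107.2],62)"
```

```text
the job is handed in; nothing more can be done
the job is handed in; nothing more can be done
```

I handed the job in at about 14.7 s of the 61 s allowed; hand-in gives no verdict, so the result rests on the checks below.

**What I did:**
- **Pourer:** I turned it about 30° so the beak points at the fin.
- **Ring down:** I screwed the ring clockwise to its stop.
- **Back-off:** I unscrewed it roughly a quarter turn and left it gripped at a 30 N setting.

**What the last checks showed:**
- **Pourer on its mark:** After I released it, depth measurement put the beak at 29.7°, against about 30° for the fin. At the end the fingers hid most of it. The part I could see had not moved, but I could not measure the angle again.
- **Ring fully down:** The fingers turned 175–177° (about 3.05 rad, inside the 1.9–3.3 rad start range). The wrist moment then jumped to about 1.2 N m and stayed near 1 N m when I pushed a little further. The fingers may have slipped a few degrees on the ring at the stop.
- **Ring backed off:** The fingers turned back 92.6° (about 1.6 rad). This comes from the tool's yaw, because I could not see the ring's bead. Any spring-back in the grip would make the ring's own turn a degree or two less, still well inside the window.
- **Grip:** The opening was 49.2 mm on the 50 mm ring, with the arm at rest.
- **Bystanders:** In the final picture they all appear where they started. My numeric before-and-after comparison was no help, because the arm's shadow changed the brightness everywhere.

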